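Shut the filter tap on the vacuum manifold

ROBOT

A 6-joint arm with a two-finger parallel gripper is mounted at the origin on the work surface. World frame = base frame: x ahead of the robot, y to its left, z up, the work surface at z = 0. Lengths are in m, angles in rad, forces in N, time in s.
With the tool pointing down it reaches from about 0.375 to 0.975 m from the base axis. Payload 3.8 kg.
Tool frame: the origin (TCP) lies on the mounting face of the last link; the fingertips stand 173 mm ahead of it and the grasp point (between the pads) lies 155 mm ahead of it; z points along the fingers, y is the line along which they close (so a half turn about z gives the same grasp; the last joint's range is limited). The gripper opens to 85 mm and grips with 20 to 120 N. Pads are 22 mm wide; open, the fingers measure 114 mm over their backs; the gripper's body (76 mm by 85 mm) begins 54 mm behind the grasp point. The pads swing forward as they close: fully open they stand 13 mm farther back than shut.
Start: joints at [-1.338, 0.264, 1.604, -0, 1.274, -0.037], TCP at [0.18, -0.651, 0.405] pointing down, gripper open.
Joint ranges: [-2.63, 2.63], [-0.94, 2.18], [0.31, 2.57], [-1.31, 4.45], [0, 2.66], [-2.55, 2.55]. Speed limits (rad/s): [2.57, 2.57, 3.14, 3.14, 3.14, 3.14].

INTERFACE

Orientations are given as a rotation vector (axis times angle).
In Python, from workcell import bot gives the robot as it stands.
- The arm moves only by the tool drive_tool, never from a script. Its argument "increments" is a list of rows, each an object with "delta_pos": the shift along the tool's x, y, z in mm, a list of three; "turn": the turn about the tool's z in rad; "jaw": the opening, from -1 (shut) to 1 (fully open). A call has 1 to 8 rows; each row shifts and turns the commanded pose from where the row before left it, along the tool's axes as they then stand; what a row does not reach is not made up. A row lasts 1/12 s, in which the tool goes at most 41.7 mm and 7.16 degrees, less where a joint would pass 70% of its speed; a pose out of reach is approached as far as the arm can. A call is refused whole if a number of a shift passes 41.7 or a number of a turn 0.125, either way. A call with a gripper value outside its range is refused whole. The fingers move at their own pace and stop on an object; "grip_force" is the grip in N (left out, the last holds). Time passes only in rows, so rows that do not move let the fingers close. It gives the time, the measured TCP pose, the force, the opening and the grip force at its end, in the units of the state.
- bot.read_state(): the state, without advancing time (a new reading comes with each control period).
- bot.read_camera(name): name is "side" or "top" or "wrist"; returns a dict with "pixels" (400x640x3 uint8, red, green, blue), "fovy" (degrees; the focal length in pixels is half the picture's height over the tangent of half this angle, whatever the lens; pixels are square), "cx", "cy" (the principal point, pixels), "k1" (the pictures are not rectified: a ray, as slopes to the right and down, at radius r is drawn at 1 + k1 r^2 times it, then the intrinsics apply), "camera_from_world" (4x4, takes a point from world to camera coordinates); the wrist camera has in their place "hand_eye" (4x4, takes a point from camera to tool coordinates, whose origin is the TCP and whose axes are the flange's). Camera axes: x right, y down, z forward; pixel columns grow to the right and rows downward; lengths in m; the calibration is good to about 2 mm. A picture is of the moment at which its call begins: read the wrist's pose just before it. There is no depth.
- bot.finish_job(): hands the job in; it is judged then, once.
The state is a dict: "time": time; "q": joint angles; "joint_vel": joint speeds; "joint_torque": joint torques, N m; "tool_pos": TCP position; "tcp_rot": TCP orientation; "wrist_force": force on the tool from outside, world axes, zero at the start; "torque": the same for the moment, N m; "width": opening from 0.0 (shut) to 1.0 (fully open); "grip_force": force on a finger pad.
Only numpy, scipy, OpenCV 4.12 (cv2) and the standard library are available. Lean on these libraries where they do the work, as an engineer would, in place of code of your own. Each camera call takes 0.05 s, during which the arm holds its last target. There are 200 camera calls.

TASK

The filtering is finished: shut the vacuum tap of the station that carries the white filter funnel, by turning its ball knob clockwise (seen from above) all the way to its stop, and let go. The knob is smooth, so take it across its widest part. Leave the other two taps set as they are.

Things in the scene. Friction and masses are not known exactly. Their poses are not given: they have to be found in the camera images.
- funnel_tap (a joint): turn of the knob to be shut, about its upright axis, in rad: 0 shut, at a hard stop (white pointer line over the black mark on the robot's side, square across the bar); 1.57 open, other stop (pointer over the black mark along the bar, to the robot's right). Grows counter-clockwise from above; starts at 0.75 to 1.3. Stays where left: friction 0.12 N m, no spring
- funnel_knob (a point): centre of its smooth black ball, 40 mm across, 114 mm above the bench; x points to the funnel, z up, not turning with the knob. Below, a 16 mm neck on a 62 mm black disc (top 34 mm below the centre) with the pointer line. Three such taps, 150 mm apart on one bar, in any order; each one's pipe runs 150 mm away from the robot to its port: here an open white funnel, 68 mm wide, rim 151 mm up
- bung_pointer (a point): tip of the pointer line, on the disc's edge 31 mm from the axis, of the like tap whose port is closed by a black rubber bung: to be left as it is. Its ball is as high as the first. Other clutter: an amber jar 50 mm tall between two ports, a 120 mm bottle and a tube rack beyond the bar's ends
- stub_pointer (a point): tip of the pointer line, on the disc's edge 31 mm from the axis, of the like tap whose port is a bare steel stub: to be left as it is

How it is judged:
By the outcome, as a careful person would: the job done as asked, in the order asked, and still so for the second after the job is handed in, with the robot touching nothing.
It also fails if it takes over 32 s, if anything falls off the work surface, if the arm or the gripper's body presses on something with over 40 N, if the wrist force passes 120 N, or if a joint passes its speed limit or range.

## Working session

There is one attempt and no reset: what is moved stays moved. The work goes in short steps, Python scripts to look and compute and a tool call to move; the robot and the scene stay as the last step left them, time stands still between calls to the robot, and variables do not carry over. Pictures are saved under pics/ and viewed, at most 10 in all, crops included, and the job is handed in when it is done.

Besides the shell and the picture viewer there is one more tool, called after ">>>" as name(argument=value, ...) on one line, values as JSON. drive_tool: Moves the arm, as the interface text tells. Its arguments: {"type":"object","properties":{"increments":{"type":"array"},"grip_force":{"type":"number"}},"required":["increments"]}

```bash
mkdir -p pics
cat > h.py <<'E'
import numpy as np, cv2, pickle
from scipy.spatial.transform import Rotation as R
from workcell import bot
def snap(name,fn):
    s=bot.read_state(); c=bot.read_camera(name)
    T=np.eye(4);T[:3,:3]=R.from_rotvec(s["tcp_rot"]).as_matrix();T[:3,3]=s["tool_pos"]
    c["wfc"]=T@c["hand_eye"] if "hand_eye" in c else np.linalg.inv(c["camera_from_world"])
    pickle.dump(c,open(f"pics/{fn}.pkl","wb")); cv2.imwrite(f"pics/{fn}.png",c["pixels"][:,:,::-1]); return c
def load(fn): return pickle.load(open(f"pics/{fn}.pkl","rb"))
def K(c):
    f=200/np.tan(np.radians(c["fovy"])/2); return np.array([[f,0,c["cx"]],[0,f,c["cy"]],[0,0,1.]]),np.array([c["k1"],0,0,0.])
def ray(c,uv):
    k,d=K(c); p=cv2.undistortPoints(np.array([[uv]],float),k,d)[0,0]
    return c["wfc"][:3,3], c["wfc"][:3,:3]@np.array([p[0],p[1],1])
def onz(c,uv,z):
    o,d=ray(c,uv); return o+d*(z-o[2])/d[2]
def proj(c,P):
    k,d=K(c); M=np.linalg.inv(c["wfc"]); return cv2.projectPoints(np.array([P],float),R.from_matrix(M[:3,:3]).as_rotvec(),M[:3,3],k,d)[0][0,0]
E
python3 - <<'E'
from h import *
snap("top","top0");snap("side","side0")
s=bot.read_state();print(s)
E
```

```text
{'time': 0.1, 'q': array([-1.33787238e+00,  2.64668148e-01,  1.60528669e+00, -1.08033083e-05,
        1.27372326e+00, -3.68663708e-02]), 'joint_vel': array([ 0.00118222, -0.00206148, -0.00208867,  0.00060692, -0.00056481,
        0.00062772]), 'joint_torque': array([ 3.20219942e-04, -5.16708148e+01, -3.68587947e+01, -7.40058886e-05,
        6.26404901e-03,  1.57964564e-05]), 'tool_pos': array([ 0.17984926, -0.65025591,  0.40346608]), 'tcp_rot': array([-3.11099639e+00, -4.22227514e-01,  3.36531029e-04]), 'wrist_force': array([ 0.10715719,  0.65997587, -0.13214971]), 'torque': array([ 0.05252798,  0.02998761, -0.02235707]), 'grip_force': 0.0, 'width': 1.0046706874829323}
```

View pics/top0.png

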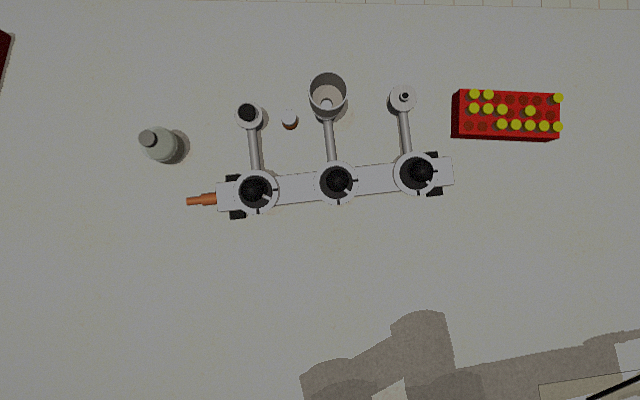

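View pics/side0.png

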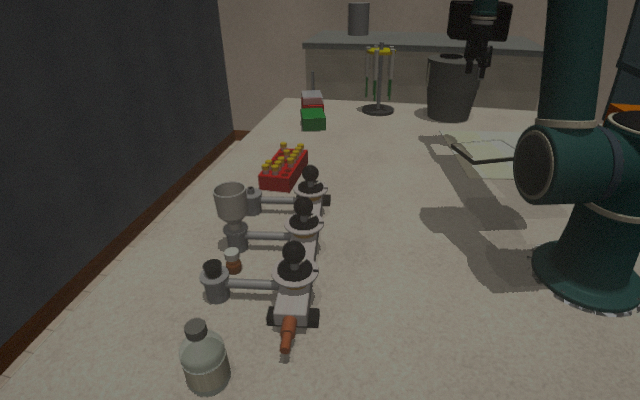

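The funnel is on the middle tap (ball at about (339,182) in top, (303,206) in side). The bung is on the left tap and the stub on the right.

Run:
```python
from h import *
c=load("top0");d=load("side0")
print("cam",c["wfc"][:3,3],d["wfc"][:3,3])
for n,u,v in [("L",(256,189),(293,252)),("M",(339,182),(303,206)),("R",(420,172),(311,174))]:
    print(n,onz(c,u,.114),onz(d,v,.114))
print("funnel",onz(c,(328,96),.151))
im=c["pixels"][130:230,220:460,::-1]
cv2.imwrite("pics/crop.png",cv2.resize(im,(792,330),interpolation=cv2.INTER_CUBIC))
```

```text
cam [0.52337241 0.06170806 0.78969199] [0.41553902 0.65937499 0.52131513]
L [0.56937253 0.16359298 0.114     ] [0.56861984 0.16895931 0.114     ]
M [0.58374236 0.01868467 0.114     ] [0.58734728 0.02008015 0.114     ]
R [ 0.60349079 -0.12378355  0.114     ] [ 0.60303064 -0.12402882  0.114     ]
funnel [0.7246162  0.04103927 0.151     ]
```

View pics/crop.png

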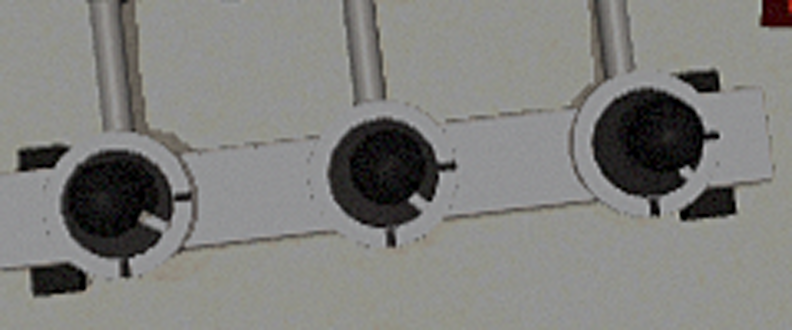

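>>> drive_tool(increments=[{"delta_pos": [28, -27, 0], "turn": 0, "jaw": 1}, {"delta_pos": [28, -27, 0], "turn": 0, "jaw": 1}, {"delta_pos": [28, -27, 0], "turn": 0, "jaw": 1}, {"delta_pos": [28, -27, 0], "turn": 0, "jaw": 1}, {"delta_pos": [28, -27, 0], "turn": 0, "jaw": 1}, {"delta_pos": [28, -27, 0], "turn": 0, "jaw": 1}, {"delta_pos": [28, -27, 0], "turn": 0, "jaw": 1}, {"delta_pos": [28, -27, 0], "turn": 0, "jaw": 1}])

```text
time: 0.77
tool_pos: [0.3386, -0.3808, 0.4042]
tcp_rot: [-3.113, -0.422, 0.0]
wrist_force: [1.5, -0.8, -0.0]
width: 1.0
grip_force: 0.0
```

>>> drive_tool(increments=[{"delta_pos": [28, -27, 0], "turn": 0, "jaw": 1}, {"delta_pos": [28, -27, 0], "turn": 0, "jaw": 1}, {"delta_pos": [28, -27, 0], "turn": 0, "jaw": 1}, {"delta_pos": [28, -27, 0], "turn": 0, "jaw": 1}, {"delta_pos": [28, -27, 0], "turn": 0, "jaw": 1}, {"delta_pos": [28, -27, 0], "turn": 0, "jaw": 1}, {"delta_pos": [28, -27, 0], "turn": 0, "jaw": 1}, {"delta_pos": [28, -27, 0], "turn": 0, "jaw": 1}])

```text
time: 1.43
tool_pos: [0.4969, -0.1129, 0.4044]
tcp_rot: [-3.113, -0.423, 0.001]
wrist_force: [1.0, -0.7, -1.6]
width: 1.001
grip_force: 0.0
```

>>> drive_tool(increments=[{"delta_pos": [0, 0, 0], "turn": -0.12, "jaw": 1}, {"delta_pos": [0, 0, 0], "turn": -0.12, "jaw": 1}, {"delta_pos": [0, 0, 0], "turn": -0.12, "jaw": 1}, {"delta_pos": [0, 0, 0], "turn": -0.12, "jaw": 1}, {"delta_pos": [0, 0, 0], "turn": -0.12, "jaw": 1}, {"delta_pos": [0, 0, 0], "turn": -0.12, "jaw": 1}, {"delta_pos": [0, 0, 0], "turn": -0.12, "jaw": 1}, {"delta_pos": [0, 0, 0], "turn": 0, "jaw": 1}])

```text
time: 2.1
tool_pos: [0.4963, -0.1147, 0.4042]
tcp_rot: [-2.667, -1.659, 0.001]
wrist_force: [-0.4, 0.4, -0.2]
width: 1.001
grip_force: 0.0
```

Run:
```python
from h import *
c=snap("wrist","w1")
s=bot.read_state();print(s["time"],s["q"],s["tool_pos"]);M=R.from_rotvec(s["tcp_rot"]).as_matrix();print(M.round(3))
print("delta tool mm",M.T@(np.array([.585,.019,.45])-s["tool_pos"])*1e3, proj(c,[.585,.019,.114]))
t=load("top0");f=lambda u,z:onz(t,(220+u[0]/3.3,130+u[1]/3.3),z)
for n,u in [("tip",(430,208)),("shutmark",(390,237)),("openmark",(446,166))]:
    p=f(u,.08 if n=="tip" else .075);print(n,p)
```

```text
2.15 [-2.76027613e-01 -5.13647067e-02  1.95178379e+00 -4.61018756e-05
  1.24200794e+00  1.87344842e-01] [ 0.49635513 -0.11472499  0.40422909]
[[ 0.447  0.895 -0.001]
 [ 0.895 -0.447  0.   ]
 [-0.    -0.001 -1.   ]]
delta tool mm [159.23571603  19.49177004 -45.81831729] [349.61163839  -4.48169504]
tip [ 0.56674274 -0.00449877  0.08      ]
shutmark [0.55045508 0.017311   0.075     ]
openmark [ 0.59082227 -0.01374132  0.075     ]
```

View pics/w1.png

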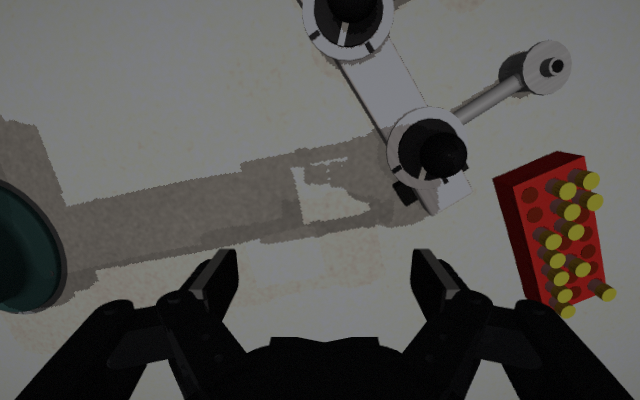

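The wrist view shows the middle tap's ball at the top edge, about (350,5), as predicted. Pointer at (345,35). The right tap is at (440,153). I'll move closer for a refined measurement.

>>> drive_tool(increments=[{"delta_pos": [25, 5, 0], "turn": 0, "jaw": 1}, {"delta_pos": [25, 5, 0], "turn": 0, "jaw": 1}, {"delta_pos": [25, 5, 0], "turn": 0, "jaw": 1}, {"delta_pos": [20, 5, 0], "turn": 0, "jaw": 1}, {"delta_pos": [0, 0, 0], "turn": 0, "jaw": 1}, {"delta_pos": [0, 0, 0], "turn": 0, "jaw": 1}])

```text
time: 2.65
tool_pos: [0.557, -0.0379, 0.4042]
tcp_rot: [-2.67, -1.654, 0.002]
wrist_force: [-0.1, -0.1, -0.7]
width: 1.007
grip_force: 0.0
```

Run:
```python
from h import *
c=snap("wrist","w2")
s=bot.read_state();print(s["time"],s["tool_pos"],proj(c,[.585,.019,.114]))
```

```text
2.7 [ 0.5565711  -0.03854159  0.40424108] [322.90511947 121.32787493]
```

View pics/w2.png

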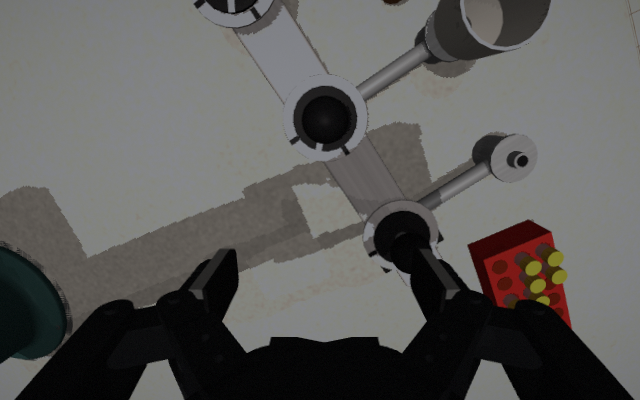

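Middle ball centre at about (326,119), pointer tip at (323,151), shut mark (292,141), open mark (347,151).

```bash
cat > m.py <<'E'
from h import *
c=load("w2");b=onz(c,(326,119),.114);print(b)
tip=onz(c,(323,151),.08);print(tip)
for z,n,u in[(.08,"tip",(323,151)),(.075,"shut",(292,141)),(.075,"open",(347,151))]:
    v=onz(c,u,z)-b;print(n,np.degrees(np.arctan2(v[1],v[0])),np.linalg.norm(v[:2]))
s=bot.read_state();M=R.from_rotvec(s["tcp_rot"]).as_matrix()
print(M.T@(np.array([b[0],b[1],.266])-s["tool_pos"])*1e3,M[:,1])
E
python3 m.py
```

```text
[0.58820037 0.01955117 0.114     ]
[ 0.57180673 -0.00734166  0.08      ]
tip -121.36613847166677 0.03149564661346654
shut -173.0495574671651 0.04010207443485004
open -82.79892105115496 0.0384497933348034
[ 66.22312634   2.53775532 138.18043999] [ 0.89511572 -0.44583295 -0.00090831]
```

>>> drive_tool(increments=[{"delta_pos": [33, 1, 0], "turn": 0, "jaw": 1}, {"delta_pos": [33, 1, 0], "turn": 0, "jaw": 1}, {"delta_pos": [0, 0, 30], "turn": 0, "jaw": 1}, {"delta_pos": [0, 0, 30], "turn": 0, "jaw": 1}, {"delta_pos": [0, 0, 30], "turn": 0, "jaw": 1}, {"delta_pos": [0, 0, 20], "turn": 0, "jaw": 1}, {"delta_pos": [0, 0, 0], "turn": 0, "jaw": 1}, {"delta_pos": [0, 0, 0], "turn": 0, "jaw": 1}])

```text
time: 3.37
tool_pos: [0.5868, 0.0187, 0.2934]
tcp_rot: [-2.67, -1.652, 0.005]
wrist_force: [0.8, -0.8, -0.3]
width: 1.001
grip_force: 0.0
```

```bash
python3 m.py | tail -1
python3 - <<'E'
from h import *
snap("wrist","w3")
E
```

```text
[ 1.41286481  0.96377612 27.43290132] [ 0.89472191 -0.44661216 -0.00320596]
```

View pics/w3.png

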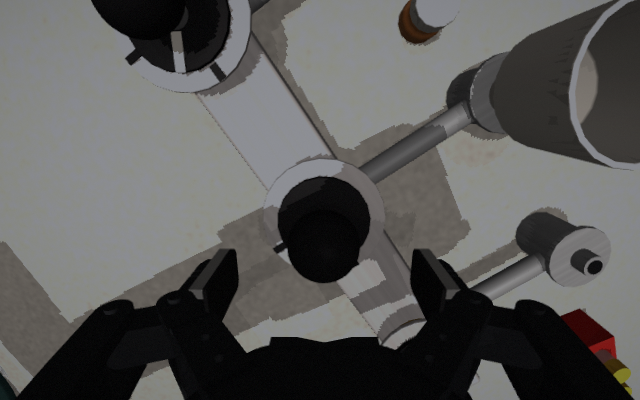

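The ball sits midway between the fingers at (325,243). I'll go down and close.

>>> drive_tool(increments=[{"delta_pos": [1, 0, 14], "turn": 0, "jaw": 1}, {"delta_pos": [0, 0, 13], "turn": 0, "jaw": 1}, {"delta_pos": [0, 0, 0], "turn": 0, "jaw": 1}, {"delta_pos": [0, 0, 0], "turn": 0, "jaw": -1}, {"delta_pos": [0, 0, 0], "turn": 0, "jaw": -1}, {"delta_pos": [0, 0, 0], "turn": 0, "jaw": -1}, {"delta_pos": [0, 0, 0], "turn": 0, "jaw": -1}, {"delta_pos": [0, 0, 0], "turn": 0, "jaw": -1}], grip_force=60)

```text
time: 4.08
tool_pos: [0.5876, 0.0211, 0.2689]
tcp_rot: [-2.668, -1.653, 0.002]
wrist_force: [-7.5, 2.5, 7.6]
width: 0.445
grip_force: 59.1
```

>>> drive_tool(increments=[{"delta_pos": [0, 0, 0], "turn": 0, "jaw": -1}, {"delta_pos": [0, 0, 0], "turn": 0, "jaw": -1}, {"delta_pos": [0, 0, 0], "turn": 0, "jaw": -1}, {"delta_pos": [0, 0, 0], "turn": 0, "jaw": -1}])

```text
time: 4.42
tool_pos: [0.5876, 0.0211, 0.2689]
tcp_rot: [-2.668, -1.654, 0.002]
wrist_force: [-6.3, 2.3, 8.1]
width: 0.437
grip_force: 59.1
```

The opening is 37 mm rather than 40 and the tool is being pushed up, so the grasp is about 7 mm above the equator. I'll open, go lower and close again.

>>> drive_tool(increments=[{"delta_pos": [0, 0, 0], "turn": 0, "jaw": 0.3}, {"delta_pos": [0, 0, 0], "turn": 0, "jaw": 0.3}, {"delta_pos": [0, 0, 3], "turn": 0, "jaw": 0.3}, {"delta_pos": [0, 0, 3], "turn": 0, "jaw": 0.3}, {"delta_pos": [0, 0, 0], "turn": 0, "jaw": 0.3}])

```text
time: 4.83
tool_pos: [0.5881, 0.0204, 0.2608]
tcp_rot: [-2.67, -1.655, 0.001]
wrist_force: [-0.2, -0.4, -0.4]
width: 0.651
grip_force: 0.0
```

>>> drive_tool(increments=[{"delta_pos": [0, 0, 0], "turn": 0, "jaw": -1}, {"delta_pos": [0, 0, 0], "turn": 0, "jaw": -1}, {"delta_pos": [0, 0, 0], "turn": 0, "jaw": -1}, {"delta_pos": [0, 0, 0], "turn": 0, "jaw": -1}, {"delta_pos": [0, 0, 0], "turn": 0, "jaw": -1}, {"delta_pos": [0, 0, 0], "turn": 0, "jaw": -1}])

```text
time: 5.33
tool_pos: [0.5874, 0.0209, 0.2616]
tcp_rot: [-2.668, -1.654, 0.004]
wrist_force: [-4.4, 1.8, 4.0]
width: 0.439
grip_force: 59.5
```

>>> drive_tool(increments=[{"delta_pos": [0, 0, 0], "turn": 0.09, "jaw": -1}, {"delta_pos": [0, 0, 0], "turn": 0.09, "jaw": -1}, {"delta_pos": [0, 0, 0], "turn": 0.09, "jaw": -1}, {"delta_pos": [0, 0, 0], "turn": 0.09, "jaw": -1}, {"delta_pos": [0, 0, 0], "turn": 0.09, "jaw": -1}, {"delta_pos": [0, 0, 0], "turn": 0.09, "jaw": -1}, {"delta_pos": [0, 0, 0], "turn": 0.09, "jaw": -1}, {"delta_pos": [0, 0, 0], "turn": 0.09, "jaw": -1}])

```text
time: 6.0
tool_pos: [0.5876, 0.0207, 0.2616]
tcp_rot: [-3.083, -0.602, 0.004]
wrist_force: [-3.5, 0.3, 3.0]
width: 0.444
grip_force: 59.6
```

```bash
python3 -c "
from h import *
print(bot.read_state()['torque'])
t=snap('top','t1');cv2.imwrite('pics/t1c.png',cv2.resize(t['pixels'][150:220,290:390,::-1],None,fx=5,fy=5))"
```

```text
[0.01194201 0.49208237 0.14866941]
```

>>> drive_tool(increments=[{"delta_pos": [0, 0, 0], "turn": 0.06, "jaw": -1}, {"delta_pos": [0, 0, 0], "turn": 0.06, "jaw": -1}, {"delta_pos": [0, 0, 0], "turn": 0.06, "jaw": -1}, {"delta_pos": [0, 0, 0], "turn": 0.05, "jaw": -1}, {"delta_pos": [0, 0, 0], "turn": 0.05, "jaw": -1}, {"delta_pos": [0, 0, 0], "turn": 0, "jaw": -1}])

```text
time: 6.55
tool_pos: [0.5886, 0.0208, 0.2617]
tcp_rot: [3.136, 0.176, 0.001]
wrist_force: [0.3, 2.2, -0.7]
width: 0.442
grip_force: 61.5
```

```bash
python3 -c "
from h import *
print(bot.read_state()['torque'])"
```

```text
[ 0.15310158 -0.12873218  0.64849091]
```

Torque rose from 0.15 to 0.65 N m, so it is at the stop. I'll release, rise and look.

>>> drive_tool(increments=[{"delta_pos": [0, 0, 0], "turn": 0, "jaw": 0.6}, {"delta_pos": [0, 0, 0], "turn": 0, "jaw": 0.6}, {"delta_pos": [0, 0, 0], "turn": 0, "jaw": 0.6}, {"delta_pos": [0, 0, -15], "turn": 0, "jaw": 0.6}, {"delta_pos": [0, 0, -30], "turn": 0, "jaw": 0.6}, {"delta_pos": [0, 0, -40], "turn": 0, "jaw": 0.6}, {"delta_pos": [0, 0, -40], "turn": 0, "jaw": 0.6}, {"delta_pos": [-20, 0, -10], "turn": 0, "jaw": 0.6}])

```text
time: 7.22
tool_pos: [0.5723, 0.0182, 0.405]
tcp_rot: [3.136, 0.173, 0.023]
wrist_force: [2.1, -0.6, 1.8]
width: 0.799
grip_force: 0.0
```

>>> drive_tool(increments=[{"delta_pos": [-30, 0, 0], "turn": 0, "jaw": 0.6}, {"delta_pos": [-30, 0, 0], "turn": 0, "jaw": 0.6}, {"delta_pos": [-30, 0, 0], "turn": 0, "jaw": 0.6}, {"delta_pos": [0, 0, 0], "turn": 0, "jaw": 0.6}, {"delta_pos": [0, 0, 0], "turn": 0, "jaw": 0.6}])

```text
time: 7.63
tool_pos: [0.4778, 0.0083, 0.3969]
tcp_rot: [3.137, 0.172, 0.002]
wrist_force: [0.5, 0.4, -0.1]
width: 0.799
grip_force: 0.0
```

```bash
python3 -c "
from h import *
t=snap('wrist','w4')"
```

```text
(no output)
```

View pics/w4.png

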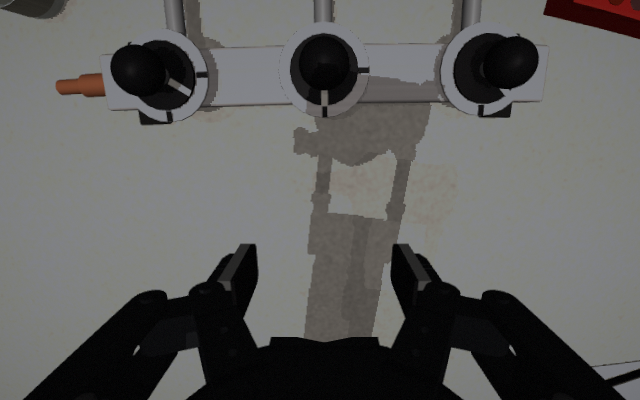

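The middle pointer (324,97) lines up with the shut mark (325,111). I'll check an enlarged crop before handing in.

```bash
python3 -c "
from h import *
t=load('w4');cv2.imwrite('pics/w4c.png',cv2.resize(t['pixels'][15:125,270:380,::-1],None,fx=5,fy=5,interpolation=cv2.INTER_CUBIC))"
```

```text
(no output)
```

View pics/w4c.png

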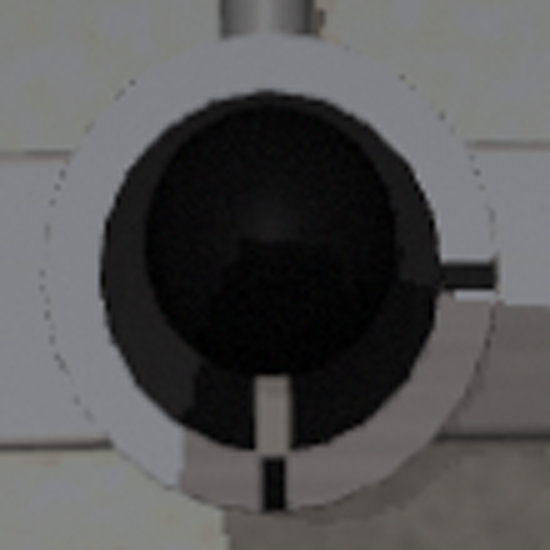

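The pointer (272,415) sits squarely over the shut mark (272,485), so the tap is shut.

```bash
python3 -c "
from workcell import bot
print(bot.finish_job())"
```

```text
the job is handed in; nothing more can be done
None
```

The funnel station's tap is shut against its stop, with the pointer over the shut mark; the knob is released, the other two taps were not touched, and the job was handed in at about 7.7 s.

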